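# Find the glaze jar with the loose lid

### The job

One of the four glaze jars in the wooden caddy was put away with its screw lid loose: leaving the jars in their cells, grip the lids in turn and give each a gentle unscrewing twist, easing off as soon as one resists firmly (a tight lid must not be forced or turned), until one gives easily; turn that one about a twentieth of a turn to be sure, without unscrewing it. Then take that jar by its square body, not by the loose lid, lift it out and stand it gently, upright, in the shallow grey tray, where it will be thinned. Leave the other three jars in their cells and do not disturb the bowl, brush pot or wooden paddle.

Things in the scene. Friction and masses are not known exactly. Their poses are not given: they have to be found in the camera images.
- caddy: Fixed plywood jar caddy, 79 (x) x 309 (y) mm; origin: centre of its underside. Four 59 mm square cells in a row along its y (centres -105, -35, 35, 105 mm), base 6 mm, walls 40 mm high; the two slotted ends rise to 66 mm. A jar stands in each cell, square to it, with 2.5 mm play a side: it can turn about 0.1 rad before the walls stop it. Lids are best gripped across the row.
- jar_a: Square white plastic glaze jar, full, about 0.35 kg, body 54 x 54 mm and 72 mm high, round neck to 78 mm, 100 mm high with its lid. Origin at the centre of its underside, z up, x and y square to its side faces. The four jars look alike; any of them may be the one with the loose lid.
- lid_a: Round black ribbed screw lid of jar_a, 48 mm diameter, 22 mm high. Origin on its axis, at its underside (78 mm above the jar's underside); z up. Unscrews anticlockwise seen from above; held by friction alone, it stays where it is left. A loose lid turns at under 0.2 N m, a sound one holds past 1 N m; 0.3 to 0.5 N m is trial enough.
- jar_b: Square white plastic glaze jar, full, about 0.35 kg, body 54 x 54 mm and 72 mm high, round neck to 78 mm, 100 mm high with its lid. Origin at the centre of its underside, z up, x and y square to its side faces. The four jars look alike; any of them may be the one with the loose lid.
- lid_b: Round black ribbed screw lid of jar_b, 48 mm diameter, 22 mm high. Origin on its axis, at its underside (78 mm above the jar's underside); z up. Unscrews anticlockwise seen from above; held by friction alone, it stays where it is left. A loose lid turns at under 0.2 N m, a sound one holds past 1 N m; 0.3 to 0.5 N m is trial enough.
- jar_c: Square white plastic glaze jar, full, about 0.35 kg, body 54 x 54 mm and 72 mm high, round neck to 78 mm, 100 mm high with its lid. Origin at the centre of its underside, z up, x and y square to its side faces. The four jars look alike; any of them may be the one with the loose lid.
- lid_c: Round black ribbed screw lid of jar_c, 48 mm diameter, 22 mm high. Origin on its axis, at its underside (78 mm above the jar's underside); z up. Unscrews anticlockwise seen from above; held by friction alone, it stays where it is left. A loose lid turns at under 0.2 N m, a sound one holds past 1 N m; 0.3 to 0.5 N m is trial enough.
- jar_d: Square white plastic glaze jar, full, about 0.35 kg, body 54 x 54 mm and 72 mm high, round neck to 78 mm, 100 mm high with its lid. Origin at the centre of its underside, z up, x and y square to its side faces. The four jars look alike; any of them may be the one with the loose lid.
- lid_d: Round black ribbed screw lid of jar_d, 48 mm diameter, 22 mm high. Origin on its axis, at its underside (78 mm above the jar's underside); z up. Unscrews anticlockwise seen from above; held by friction alone, it stays where it is left. A loose lid turns at under 0.2 N m, a sound one holds past 1 N m; 0.3 to 0.5 N m is trial enough.
- tray: Shallow grey plastic tray, fixed to the table, 170 (its x) x 200 (its y) mm, 30 mm high, walls and floor 4 mm thick, empty. Origin at the centre of its underside, z up.
- bowl: Unglazed cream bowl, 124 mm across, 58 mm high, loose. Origin at the centre of its underside. Bystander.
- brush_pot: White ceramic pot with three brushes, 72 mm across, pot 95 mm and brushes about 200 mm high, loose. Origin at the centre of its underside. Bystander.
- paddle: Flat wooden beating paddle lying on the table, 50 x 110 mm blade (origin at the centre of its underside), handle 22 mm wide along its +y to 150 mm, 14 mm thick, loose. Bystander.
Things that resemble listed ones, but are neither listed nor needed, are in the scene too. Leave any purple look-alike of the jar_c alone. Leave any turquoise look-alike of the jar_d alone.

How it is judged:
By the outcome, as a careful person would: the job done as asked, in the order asked, and still so for the second after the job is handed in, with the robot touching nothing.
It also fails if it takes over 72 s, if anything falls off the work surface, if the arm or the gripper's body presses on something with over 40 N, if the wrist force passes 120 N, or if a joint passes its speed limit or range.

### The arm

A 6-joint arm with a two-finger parallel gripper is mounted at the origin on the work surface. World frame = base frame: x ahead of the robot, y to its left, z up, the work surface at z = 0. Lengths are in mm, angles in rad, forces in N, time in s.
With the tool pointing down it reaches from about 275 to 750 mm from the base axis. Payload 10.2 kg.
Tool frame: the origin (TCP) lies at the very end of the fingers, on their centre line; the grasp point (between the pads) lies 19 mm behind it; z points along the fingers, y is the line along which they close (so a half turn about z gives the same grasp; the last joint's range is limited). The gripper opens to 85 mm and grips with 20 to 120 N. Pads are 22 mm wide; open, the fingers measure 114 mm over their backs; the gripper's body (76 mm by 85 mm) begins 54 mm behind the grasp point. The pads swing forward as they close: fully open they stand 13 mm farther back than shut.
Start: joints at [-0.223, 0.313, 1.498, -0, 1.331, -0.223], TCP at [525.006, -0.013, 231.294] pointing down, gripper open.
Joint ranges: [-2.94, 2.94], [-0.97, 2.17], [0.19, 2.56], [-1.23, 4.37], [0.02, 3.11], [-2.88, 2.88]. Speed limits (rad/s): [2.39, 2.39, 3.01, 3.14, 3.14, 3.14].

### API

Orientations are given as a unit quaternion [w, x, y, z].
In Python, from rig import * gives the robot as it stands. The module is installed in compiled form; this text tells all that it offers.
- The arm moves only by the shell command python3 -m crank 'ROWS' [FORCE]. ROWS is JSON, a list that holds one entry, the list of rows, each a list of 7 numbers: the shift along the tool's x, y, z in units of 25 mm (1.0 is 25 mm), then the turn, a rotation vector about the tool's x, y, z in units of 8 degrees (1.0 is 8 degrees), then the finger opening in mm, from 0 to 85.4. A call has exactly 8 rows; each row shifts and turns the commanded pose from where the row before left it, along the tool's axes as they then stand; what a row does not reach is not made up. A row lasts 1/10 s, in which the tool goes at most 50 mm and 8.59 degrees, less where a joint would pass 70% of its speed; a pose out of reach is approached as far as the arm can. A call is refused whole if a number of a shift passes 1 or a number of a turn 1, either way. A call with a gripper value outside its range is refused whole. The fingers move at their own pace and stop on an object; FORCE is the grip in N (left out, the last holds). Time passes only in rows, so rows that do not move let the fingers close, or fill a call up. It gives the time, the measured TCP pose, the force, the opening and the grip force at its end, in the units of the state.
- sense(): the state, without advancing time (a new reading comes with each control period).
- capture(name): name is "scene" or "side" or "wrist"; returns the picture (420x560x3 uint8, blue, green, red); there is no depth.
- camera_model(name): a dict with "fx", "fy", "cx", "cy" (pixels), "world_from_camera" (4x4, takes a point from camera to world coordinates); the wrist camera has in their place "T_tool_cam" (4x4, takes a point from camera to tool coordinates, whose origin is the TCP and whose axes are the flange's). Camera axes: x right, y up, looking along -z (the intrinsics and any distortion apply to the point x, -y, -z); pixel columns grow to the right and rows downward; lengths in mm; the calibration is good to about 2 mm. A picture is of the moment at which its call begins: read the wrist's pose just before it. camera_model takes no time and is no camera call.
- finish_job(): hands the job in; it is judged then, once.
The state is a dict: "time_s": time; "joints": joint angles; "dq": joint speeds; "tau": joint torques, N m; "eef_pos": TCP position; "ee_rot": TCP orientation; "force": force on the tool from outside, world axes, zero at the start; "wrist_torque": the same for the moment, N m; "grip_width": opening from 0.0 (shut) to 1.0 (fully open); "grip_force": force on a finger pad.
Only numpy, scipy, OpenCV 4.12 (cv2) and the standard library are available. Lean on these libraries where they do the work, as an engineer would, in place of code of your own. Each camera call takes 0.05 s, during which the arm holds its last target. There are 200 camera calls.

## Working session

There is one attempt and no reset: what is moved stays moved. The work goes in short steps, Python scripts to look and compute and a shell command to move; the robot and the scene stay as the last step left them, time stands still between calls to the robot, and variables do not carry over. Pictures are saved under pics/ and viewed, at most 10 in all, crops included, and the job is handed in when it is done.

```bash
mkdir -p pics; python3 - <<'E'
from rig import *
import cv2,numpy as np
s=sense();print(s)
for n in("scene","side","wrist"):
    im=capture(n);cv2.imwrite(f"pics/{n}0.png",im)
    print(n,{k:np.round(v,4).tolist() if not isinstance(v,str) else v for k,v in camera_model(n).items()})
E
```

```text
{'time_s': 0.0, 'joints': array([-2.23372137e-01,  3.13439881e-01,  1.49843834e+00,  1.65748434e-05,
        1.33096997e+00, -2.23392209e-01]), 'dq': array([-2.30221607e-03,  9.30590711e-04,  3.05314011e-03,  1.56447072e-03,
        1.36090903e-03, -9.81104760e-05]), 'tau': array([-5.78409599e-04, -4.12261176e+01, -2.59742296e+01, -3.58453699e-04,
        4.11797926e-03, -1.23038126e-05]), 'eef_pos': array([5.24750647e+02, 6.33211790e-02, 2.30739774e+02]), 'ee_rot': array([-5.35492742e-04,  7.07100941e-01,  7.07112343e-01, -3.27720590e-04]), 'force': array([ 1.31954421,  0.11277744, -0.23114454]), 'wrist_torque': array([ 0.03077188, -0.03132787,  0.03639188]), 'grip_force': 0.0, 'grip_width': 1.000151751884511}
scene {'fx': 438.4699, 'fy': 438.4699, 'cx': 274.8746, 'cy': 199.1608, 'world_from_camera': [[0.6184, -0.4416, 0.6501, 1161.2086], [0.7857, 0.3632, -0.5008, -434.0969], [-0.015, 0.8204, 0.5715, 563.7516], [0.0, 0.0, 0.0, 1.0]]}
side {'fx': 398.6953, 'fy': 398.6953, 'cx': 277.2329, 'cy': 210.2353, 'world_from_camera': [[0.9978, 0.0453, -0.0474, 558.3604], [-0.0643, 0.5356, -0.842, -799.0566], [-0.0128, 0.8433, 0.5373, 581.7488], [0.0, 0.0, 0.0, 1.0]]}
wrist {'fx': 359.5354, 'fy': 359.5354, 'cx': 277.6019, 'cy': 209.8961, 'T_tool_cam': [[-0.0014, 0.9562, 0.2928, 75.8717], [1.0, 0.0011, 0.0013, 1.0143], [0.0009, 0.2928, -0.9562, -143.4244], [0.0, 0.0, 0.0, 1.0]]}
```

View pics/scene0.png

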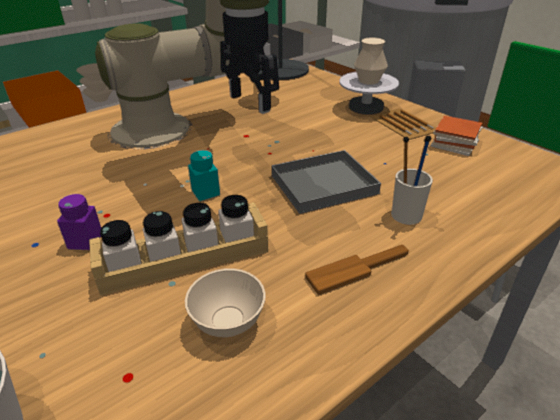

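View pics/side0.png

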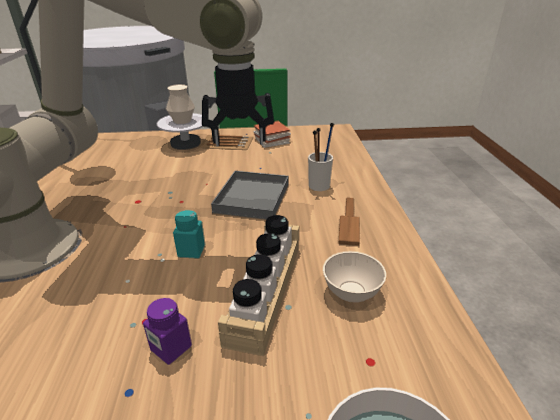

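View pics/wrist0.png

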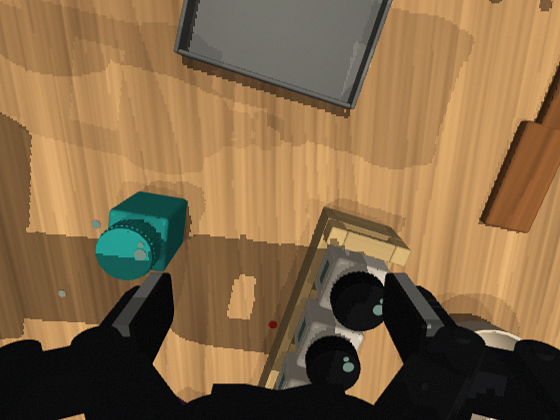

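Scene view: jars' black lids at about (117,232), (158,222), (197,214), (235,205), with the tray around (325,180). Side view: lids at (247,292), (259,266), (268,244), (277,225), and the tray at (252,195). The wrist view shows the tray's near edge and the two far jars.

```bash
cat > h.py <<'E'
from rig import *
import cv2,numpy as np
from scipy.spatial.transform import Rotation as R
def ray(n,uv,T=None):
    m=camera_model(n);T=m["world_from_camera"] if T is None else T
    T=np.array(T);d=np.array([(uv[0]-m["cx"])/m["fx"],-(uv[1]-m["cy"])/m["fy"],-1.])
    return T[:3,3],T[:3,:3]@d
def wristT(s):
    w,x,y,z=s["ee_rot"];T=np.eye(4);T[:3,:3]=R.from_quat([x,y,z,w]).as_matrix();T[:3,3]=s["eef_pos"]
    return T@np.array(camera_model("wrist")["T_tool_cam"])
def onplane(r,z):
    o,d=r;return o+d*(z-o[2])/d[2]
def tri(rs):
    A=0;b=0
    for o,d in rs:
        d=d/np.linalg.norm(d);P=np.eye(3)-np.outer(d,d);A=A+P;b=b+P@o
    p=np.linalg.solve(A,b);return p,[float(np.linalg.norm(np.cross(p-o,d/np.linalg.norm(d)))) for o,d in rs]
def blobs(mask,amin):
    n,l,st,c=cv2.connectedComponentsWithStats(mask.astype(np.uint8))
    return [(st[i],c[i],(l==i).astype(np.uint8)) for i in range(1,n) if st[i][4]>amin]
E
python3 - <<'E'
from h import *
np.set_printoptions(precision=1,suppress=True)
L={};C={}
for n,roi,troi in(("scene",(95,190,255,250),(262,145,390,216)),("side",(225,205,300,315),(205,165,295,222))):
    im=cv2.imread(f"pics/{n}0.png").astype(int);m=im.max(2)<58
    k=np.zeros_like(m);k[roi[1]:roi[3],roi[0]:roi[2]]=1
    mm=cv2.morphologyEx((m&k).astype(np.uint8),cv2.MORPH_OPEN,np.ones((5,5)))
    bl=[]
    for s,c,q in blobs(mm,120):
        h=cv2.convexHull(cv2.findContours(q,0,2)[0][0]);M=cv2.moments(h)
        bl.append((M['m10']/M['m00'],M['m01']/M['m00']));print(n,s,bl[-1])
    L[n]=bl
    sat=im.max(2)-im.min(2);k[:]=0;k[troi[1]:troi[3],troi[0]:troi[2]]=1
    t=cv2.morphologyEx(((sat<22)&k).astype(np.uint8),cv2.MORPH_CLOSE,np.ones((5,5)))
    t=cv2.morphologyEx(t,cv2.MORPH_OPEN,np.ones((5,5)))
    q=max(blobs(t,300),key=lambda b:b[0][4])[2]
    h=cv2.convexHull(cv2.findContours(q,0,2)[0][0])
    print(n,"tray hull",cv2.approxPolyDP(h,3,True)[:,0].tolist())
    for z in (30,):
        print([onplane(ray(n,p),z) for p in cv2.approxPolyDP(h,3,True)[:,0]])
a=sorted(L["scene"]);b=sorted(L["side"])
for u,v in zip(a,b):print(tri([ray("scene",u),ray("side",v)]))
E
```

```text
scene [222 195  26  23 450] (234.09397163120565, 206.21028368794325)
scene [183 203  28  24 506] (196.43027375201285, 214.70466988727856)
scene [144 213  28  23 547] (157.47789275634995, 223.93728441517715)
scene [102 221  29  25 561] (116.39169675090253, 233.2193140794224)
scene tray hull [[379, 182], [376, 194], [298, 212], [273, 178], [272, 166], [344, 151]]
[array([649.6, 255.5,  30. ]), array([677.2, 213.8,  30. ]), array([620.2,  41.7,  30. ]), array([484.8,  82.7,  30. ]), array([440.8, 114. ,  30. ]), array([498.1, 299.1,  30. ])]
side [ 246  215   42   64 1243] (266.4846145598799, 247.12426289267714)
side [233 279  28  28 601] (246.64775796866556, 292.41599135602377)
side tray hull [[212, 202], [235, 171], [287, 176], [284, 221], [214, 213]]
[array([435.9, 121.1,  30. ]), array([492.8, 299. ,  30. ]), array([648.2, 252.2,  30. ]), array([620.5,  14.8,  30. ]), array([445.,  66.,  30.])]
(array([ 532.1, -292.4,   92.3]), [0.6932822401382414, 0.6932822401381968])
(array([ 575.4, -227.9,  123.1]), [13.919644161547303, 13.919644161547318])
```

```bash
python3 -m crank '[[[-1,0.25,-0.6,0,0,0,85],[-1,0.25,-0.6,0,0,0,85],[-1,0.25,-0.6,0,0,0,85],[-1,0.25,-0.6,0,0,0,85],[-1,0.25,-0.6,0,0,0,85],[-1,0.25,-0.6,0,0,0,85],[-1,0.25,-0.6,0,0,0,85],[-1,0.25,-0.6,0,0,0,85]]]'
python3 - <<'E'
from h import *
s=sense();im=capture("wrist");cv2.imwrite("pics/w1.png",im);np.save("w1T.npy",wristT(s));print(s["eef_pos"],s["time_s"])
E
```

```text
time_s: 0.95
eef_pos: [575.0, -201.0, 351.6]
ee_rot: [-0.0, 0.707, 0.707, -0.0]
force: [0.9, 1.4, 0.0]
grip_width: 0.992
grip_force: 0.0
[ 575.0381648  -200.9879574   351.63425736] 0.95
```

View pics/w1.png

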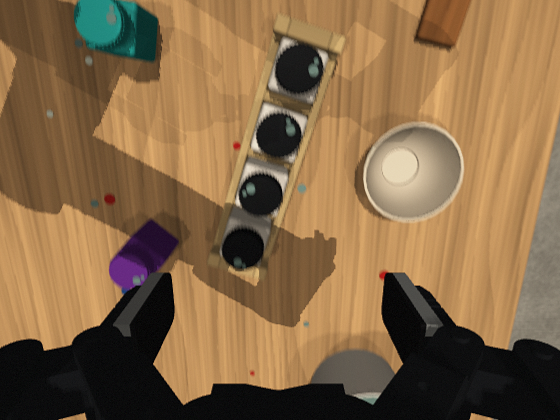

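Wrist view: all four lids are clear, at about (299,69), (278,135), (261,193) and (242,246). The bowl is at (413,172), purple look-alike at (140,255) and turquoise one at (115,25).

```bash
python3 - <<'E'
from h import *
np.set_printoptions(precision=1,suppress=True)
def fit(n,cs,rad):
    im=cv2.imread(f"pics/{n}.png").astype(int);m=(im.max(2)<60).astype(np.uint8);out=[]
    for c in cs:
        k=cv2.circle(np.zeros_like(m),c,rad,1,-1)
        q=cv2.morphologyEx(m&k,cv2.MORPH_OPEN,np.ones((7,7)))
        b=max(blobs(q,50),key=lambda b:b[0][4])
        h=cv2.convexHull(cv2.findContours(b[2],0,2)[0][0]);M=cv2.moments(h)
        out.append((M['m10']/M['m00'],M['m01']/M['m00']));print(n,np.array(out[-1]),b[0])
    return out
w=fit("w1",[(299,69),(278,135),(261,193),(242,246)],31)
s=fit("scene0",[(235,206),(197,214),(158,223),(117,232)],17)
d=fit("side0",[(277,225),(268,244),(259,266),(247,292)],15)
T=np.load("w1T.npy");P=[]
for a,b,c in zip(w,s,d):
    A=ray("wrist",a,T);p=tri([A,ray("scene",b),ray("side",c)]);P.append(p[0])
    print(p[0],np.array(p[1]),"ws",tri([A,ray("scene",b)])[0],"plane97",onplane(A,97))
P=np.array(P);P2=np.array([onplane(ray("wrist",a,T),97) for a in w])
for Q in(P,P2):
    u=np.polyfit(range(4),Q[:,:2],1)[0];print("row yaw",np.arctan2(u[0],-u[1]) ,np.hypot(*u),Q.mean(0), "back dir",-u/np.hypot(*u))
# tray corners in wrist0 and top of rim
im=cv2.imread("pics/wrist0.png")
E
```

```text
w1 [297.4  68.6] [ 276   44   42   49 1567]
w1 [277.6 135.9] [ 257  114   44   44 1291]
w1 [261.3 195.3] [ 241  175   41   41 1207]
w1 [242.8 247. ] [ 222  228   42   38 1266]
scene0 [233.7 206.4] [222 195  25  23 436]
scene0 [196.4 214.9] [184 203  27  24 481]
scene0 [157.4 224.2] [144 214  28  22 543]
scene0 [116.7 233.2] [103 221  28  25 555]
side0 [275.9 224.7] [266 215  22  20 355]
side0 [267.7 244.7] [257 234  23  22 407]
side0 [258.8 266.6] [246 255  26  24 490]
side0 [246.7 292.2] [233 279  28  27 593]
[595.6 -94.   93.9] [0.6 1.  1.3] ws [596.1 -94.3  93.1] plane97 [596.1 -94.3  97. ]
[ 575.1 -162.    93.9] [1.  1.  1.1] ws [ 575.8 -162.3   93.9] plane97 [ 575.5 -162.7   97. ]
[ 556.  -228.8   94.8] [1.3 1.3 1.5] ws [ 557.2 -229.1   94.9] plane97 [ 556.8 -229.4   97. ]
[ 533.2 -293.4   93.8] [1.2 1.4 1.3] ws [ 533.9 -293.7   93.6] plane97 [ 533.8 -293.3   97. ]
row yaw -0.30111826022760957 69.61867763046362 [ 565.  -194.6   94.1] back dir [0.3 1. ]
row yaw -0.3004046100517421 69.48380189404506 [ 565.5 -194.9   97. ] back dir [0.3 1. ]
```

Lids are located: centres at z≈94, row yaw −0.30, pitch 69.6 mm. I'll start at the far (−y) end and slide along the row.

```bash
python3 -m crank '[[[0,0,1,0,0,0.72,85],[0,0,1,0,0,0.72,85],[0,0,1,0,0,0.72,85],[-0.8,-0.1,1,0,0,0,85],[-0.8,-0.1,1,0,0,0,85],[-0.8,-0.1,1,0,0,0,85],[-0.8,-0.1,1,0,0,0,85],[-0.83,-0.1,1,0,0,0,85]]]' 20
cat > st.py <<'E'
from h import *
import sys
np.set_printoptions(precision=2,suppress=True)
s=sense();w,x,y,z=s["ee_rot"];M=R.from_quat([x,y,z,w]).as_matrix();p=s["eef_pos"]
print("t",s["time_s"],"p",p,"toolx yaw",np.degrees(np.arctan2(M[0,0],M[1,0])),"tz",M[:,2],"F",s["force"],"T",s["wrist_torque"],"gw",85.4*s["grip_width"],"gf",s["grip_force"],"tau6",s["tau"][5],"q6",s["joints"][5])
if len(sys.argv)>1:print("to target tool units",M.T@(np.array([float(a) for a in sys.argv[1:4]])-p)/25)
E
python3 st.py 533.6 -293.5 83
```

```text
time_s: 1.8
eef_pos: [532.6, -293.0, 150.0]
ee_rot: [-0.0, 0.805, 0.593, -0.0]
force: [0.5, 0.6, -0.4]
grip_width: 0.997
grip_force: 0.0
t 1.8 p [ 532.61 -292.99  150.03] toolx yaw 17.27138654053561 tz [-0.  0. -1.] F [ 0.53  0.55 -0.44] T [-0.02 -0.04  0.  ] gw 85.14771223974198 gf 0.0 tau6 0.45754012651741505 q6 -0.39399679918135017
to target tool units [-0.01  0.05  2.68]
```

```bash
python3 -m crank '[[[0,0.05,0.9,0,0,0,85],[0,0,0.9,0,0,0,85],[0,0,0.88,0,0,0,60],[0,0,0,0,0,0,40],[0,0,0,0,0,0,40],[0,0,0,0,0,0,40],[0,0,0,0,0,0,40],[0,0,0,0,0,0,40]]]' 20; python3 st.py
```

```text
time_s: 2.6
eef_pos: [534.4, -292.9, 84.8]
ee_rot: [0.0, 0.805, 0.593, 0.0]
force: [-0.1, -0.2, -3.5]
grip_width: 0.552
grip_force: 24.7
t 2.6 p [ 534.44 -292.89   84.77] toolx yaw 17.27510545465995 tz [ 0. -0. -1.] F [-0.05 -0.17 -3.47] T [ 0.02  0.04 -0.02] gw 47.105456975682166 gf 24.70352679491043 tau6 6.532456154673127e-05 q6 -0.39184111292703916
```

```bash
python3 -m crank '[[[0,0,0,0,0,-0.08,40],[0,0,0,0,0,-0.08,40],[0,0,0,0,0,-0.08,40],[0,0,0,0,0,-0.08,40],[0,0,0,0,0,-0.08,40],[0,0,0,0,0,-0.08,40],[0,0,0,0,0,-0.08,40],[0,0,0,0,0,-0.08,40]]]' ; python3 st.py
```

```text
time_s: 3.4
eef_pos: [534.1, -292.9, 84.3]
ee_rot: [-0.0, 0.778, 0.629, -0.0]
force: [-2.2, -0.4, -3.5]
grip_width: 0.551
grip_force: 24.9
t 3.4 p [ 534.13 -292.92   84.26] toolx yaw 12.111197460919755 tz [-0.  0. -1.] F [-2.21 -0.38 -3.52] T [-0.05  0.29 -0.14] gw 47.025452567575584 gf 24.888853132724762 tau6 0.037473145639523864 q6 -0.4820207277605732
```

```bash
python3 -m crank '[[[0,0,0,0,0,-0.03,40],[0,0,0,0,0,-0.03,40],[0,0,0,0,0,-0.03,40],[0,0,0,0,0,-0.03,40],[0,0,0,0,0,-0.03,40],[0,0,0,0,0,-0.03,40],[0,0,0,0,0,-0.03,40],[0,0,0,0,0,-0.03,40]]]' ; python3 st.py
```

```text
time_s: 4.2
eef_pos: [534.3, -292.9, 84.3]
ee_rot: [-0.0, 0.767, 0.641, -0.0]
force: [-2.8, 0.0, -2.5]
grip_width: 0.551
grip_force: 25.0
t 4.2 p [ 534.28 -292.88   84.32] toolx yaw 10.218534228066964 tz [-0. -0. -1.] F [-2.84  0.04 -2.49] T [-0.09  0.63 -0.1 ] gw 47.051797033936495 gf 25.00038743019104 tau6 -0.050510221626609564 q6 -0.515034812021859
```

```bash
python3 -m crank '[[[0,0,0,0,0,-0.05,40],[0,0,0,0,0,-0.05,40],[0,0,0,0,0,-0.05,40],[0,0,0,0,0,-0.05,40],[0,0,0,0,0,-0.05,40],[0,0,0,0,0,-0.05,40],[0,0,0,0,0,-0.05,40],[0,0,0,0,0,-0.05,40]]]' ; python3 st.py
```

```text
time_s: 5.0
eef_pos: [534.3, -292.8, 84.3]
ee_rot: [-0.0, 0.749, 0.663, -0.0]
force: [-4.2, 0.1, -0.9]
grip_width: 0.552
grip_force: 25.1
t 5.0 p [ 534.29 -292.85   84.31] toolx yaw 7.0047776917324995 tz [-0.  0. -1.] F [-4.16  0.05 -0.86] T [-0.07  0.94 -0.04] gw 47.17439872646037 gf 25.126984119415283 tau6 -0.016266345628537238 q6 -0.5711185204149152
```

```bash
python3 -m crank '[[[0,0,0,0,0,-0.06,40],[0,0,0,0,0,-0.06,40],[0,0,0,0,0,-0.06,40],[0,0,0,0,0,-0.06,40],[0,0,0,0,0,-0.06,40],[0,0,0,0,0,-0.06,40],[0,0,0,0,0,-0.06,40],[0,0,0,0,0,-0.06,40]]]' ; python3 st.py
```

```text
time_s: 5.8
eef_pos: [534.3, -292.9, 84.3]
ee_rot: [-0.0, 0.726, 0.687, -0.0]
force: [-6.1, -0.2, -1.1]
grip_width: 0.551
grip_force: 25.2
t 5.8 p [ 534.27 -292.88   84.33] toolx yaw 3.158660208196154 tz [-0.  0. -1.] F [-6.13 -0.18 -1.08] T [-0.03  1.08 -0.08] gw 47.03815549249099 gf 25.21645098924637 tau6 0.0007091754741850309 q6 -0.6382870696122667
```

Torque stays at about 0.1 N m past the jar's free play, so this lid is the loose one. I'll complete the twentieth of a turn, allowing about 5° for the jar's own rotation.

```bash
python3 -m crank '[[[0,0,0,0,0,-0.12,40],[0,0,0,0,0,-0.12,40],[0,0,0,0,0,-0.12,40],[0,0,0,0,0,-0.12,40],[0,0,0,0,0,-0.12,40],[0,0,0,0,0,-0.12,40],[0,0,0,0,0,-0.12,40],[0,0,0,0,0,-0.12,40]]]' ; python3 st.py
python3 - <<'E'
from h import *
im=capture("side");cv2.imwrite("pics/s2.png",cv2.resize(im[190:350,170:350],None,fx=4,fy=4,interpolation=cv2.INTER_CUBIC)[:600])
E
```

```text
time_s: 6.6
eef_pos: [534.2, -292.9, 84.4]
ee_rot: [-0.0, 0.679, 0.735, -0.0]
force: [-5.7, 0.2, 0.2]
grip_width: 0.55
grip_force: 25.3
t 6.6 p [ 534.15 -292.93   84.37] toolx yaw -4.541983758125866 tz [-0. -0. -1.] F [-5.68  0.15  0.22] T [-0.07  1.26 -0.09] gw 46.93938632359571 gf 25.28107523918152 tau6 0.10954514611512423 q6 -0.7726685281611406
```

View pics/s2.png

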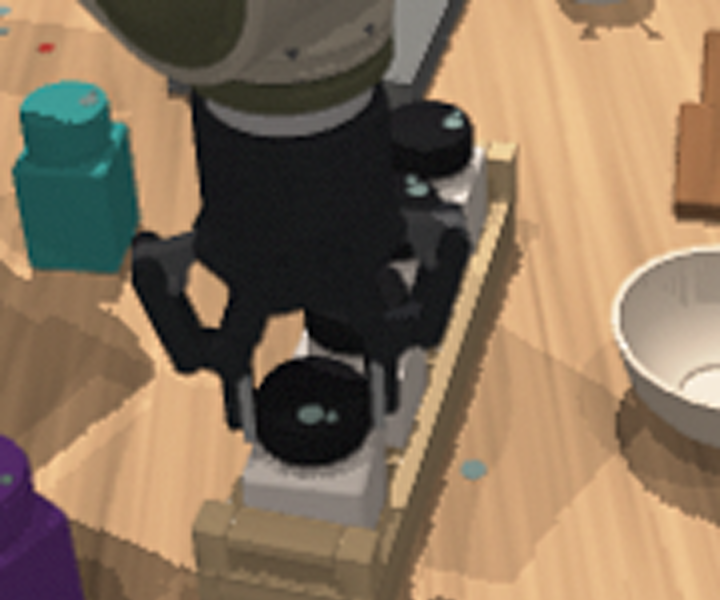

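The side crop shows the fingers still on the lid at (312,412), jar upright in its cell and only slightly turned. I'll release, realign with the caddy and go down to the body.

```bash
python3 -m crank '[[[0,0,0,0,0,0,85],[0,0,0,0,0,0,85],[0,0,0,0,0,0,85],[0,0,0,0,0,0,85],[0,0,0,0,0,0.68,85],[0,0,0,0,0,0.68,85],[0,0,0,0,0,0.68,85],[0,0,0,0,0,0.68,85]]]' 25; python3 st.py 534.0 -293.5 50
python3 - <<'E'
from h import *
cv2.imwrite("pics/w3.png",capture("wrist"))
E
```

```text
time_s: 7.45
eef_pos: [534.6, -292.9, 84.4]
ee_rot: [0.0, 0.806, 0.591, 0.0]
force: [0.6, 0.0, -0.2]
grip_width: 0.993
grip_force: 0.0
t 7.45 p [ 534.57 -292.89   84.4 ] toolx yaw 17.502355894374166 tz [ 0. -0. -1.] F [ 0.62  0.04 -0.22] T [-0.07  0.02  0.06] gw 84.81180318330952 gf 0.0 tau6 -1.2597955763339996 q6 -0.3879264742335176
to target tool units [-0.03 -0.02  1.38]
```

View pics/w3.png

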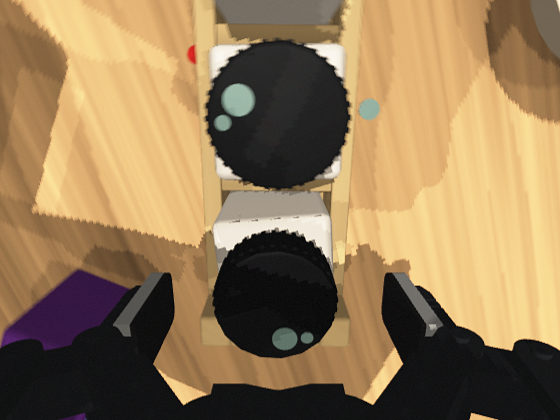

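The wrist view shows the loose jar's lid at (275,293) with its body turned slightly. The purple look-alike's body at (75,330) is near the left finger, so I'll measure that clearance before going down.

```bash
python3 - <<'E'
from h import *
np.set_printoptions(precision=0,suppress=True)
D=np.array([534.3,-293.2]);ux=np.array([.2965,.955]);uy=np.array([.955,-.2965])
def mask(n):
    im=cv2.imread(f"pics/{n}.png");h=cv2.cvtColor(im,cv2.COLOR_BGR2HSV)
    m=((h[...,0]>125)&(h[...,0]<165)&(h[...,1]>90)).astype(np.uint8)
    q=max(blobs(m,200),key=lambda b:b[0][4])[2];return cv2.approxPolyDP(cv2.convexHull(cv2.findContours(q,0,2)[0][0]),2,True)[:,0]
for n,T in(("w1",np.load("w1T.npy")),("side0",None),("scene0",None)):
    c=mask(n);print(n,c.tolist())
    for z in(0,72):
        q=np.array([onplane(ray("wrist" if T is not None else n[:-1],p,T),z)[:2] for p in c])-D
        print(z,"toolx",q@ux);print("    tooly",q@uy)
E
```

```text
w1 [[151, 220], [178, 241], [159, 268], [140, 285], [129, 290], [122, 288], [110, 276], [110, 262], [131, 237]]
0 toolx [ -41.  -62. -113. -150. -164. -163. -148. -125.  -76.]
    tooly [-137.  -92. -110. -133. -147. -158. -179. -183. -160.]
72 toolx [ -10.  -27.  -72. -103. -115. -115. -102.  -82.  -40.]
    tooly [-119.  -80.  -96. -115. -127. -137. -155. -158. -138.]
side0 [[162, 298], [169, 298], [176, 304], [186, 320], [190, 340], [189, 347], [169, 363], [151, 350], [143, 324], [149, 305]]
0 toolx [  38.   41.   29.   -5.  -47.  -62. -100.  -83.  -33.   14.]
    tooly [-199. -185. -164. -127. -100.  -95. -115. -158. -202. -215.]
72 toolx [ -26.  -23.  -34.  -64. -100. -113. -147. -132.  -88.  -47.]
    tooly [-153. -141. -122.  -90.  -66.  -62.  -79. -117. -156. -167.]
scene0 [[68, 195], [82, 195], [94, 207], [101, 236], [88, 249], [66, 246], [57, 220], [59, 201]]
0 toolx [-104.  -73.  -49.  -40.  -66. -106. -125. -123.]
    tooly [-315. -302. -241. -129.  -97. -123. -221. -296.]
72 toolx [ -84.  -57.  -36.  -28.  -51.  -86. -103. -100.]
    tooly [-193. -182. -129.  -31.   -3.  -26. -111. -177.]
```

Nearest purple corner is 93 mm across and 62 mm along from this jar, so the fingers (57 mm) clear it. Going down to grip the body.

```bash
python3 -m crank '[[[0,0,0.45,0,0,0,85],[0,0,0.45,0,0,0,85],[0,0,0.45,0,0,0,85],[0,0,0,0,0,0,48],[0,0,0,0,0,0,48],[0,0,0,0,0,0,48],[0,0,0,0,0,0,48],[0,0,0,0,0,0,48]]]' 45; python3 st.py
```

```text
time_s: 8.3
eef_pos: [534.4, -292.8, 50.8]
ee_rot: [0.0, 0.805, 0.593, 0.0]
force: [-1.8, 0.8, 0.6]
grip_width: 0.631
grip_force: 47.4
t 8.3 p [ 534.36 -292.83   50.81] toolx yaw 17.27296249479475 tz [ 0. -0. -1.] F [-1.85  0.83  0.59] T [0.18 0.19 0.  ] gw 53.91494429992582 gf 47.44618699885905 tau6 -0.015270350268110633 q6 -0.3919313765644832
```

```bash
python3 -m crank '[[[0,0,-0.3,0,0,0,48],[0,0,-0.6,0,0,0,48],[0,0,-0.8,0,0,0,48],[0,0,-0.9,0,0,0,48],[0,0,-0.9,0,0,0,48],[0,0,-0.9,0,0,0,48],[0,0,-0.9,0,0,0,48],[0,0,-0.7,0,0,0,48]]]'; python3 st.py
python3 - <<'E'
from h import *
im=capture("side");cv2.imwrite("pics/s4.png",im)
np.set_printoptions(precision=1,suppress=True)
# tray rim corners from clean pictures: fit lines to hull sides at side0/scene0
for n,c in(("side",[(212,202),(235,172),(288,176),(278,216)]),("scene",[(273,180),(345,153),(379,183),(301,208)])):
    print(n,[onplane(ray(n,p),30)[:2] for p in c])
E
```

```text
time_s: 9.1
eef_pos: [534.5, -293.0, 203.3]
ee_rot: [0.001, 0.805, 0.593, 0.0]
force: [-0.3, 0.1, -3.6]
grip_width: 0.632
grip_force: 47.3
t 9.1 p [ 534.5  -293.01  203.34] toolx yaw 17.27783322367347 tz [ 0. -0. -1.] F [-0.29  0.11 -3.64] T [0.07 0.01 0.01] gw 54.002410631236216 gf 47.27976935449988 tau6 9.318192724094843e-05 q6 -0.3918895860850182
side [array([435.9, 121.1]), array([493. , 292.2]), array([651.2, 251.9]), array([607.2,  38.4])]
scene [array([491.6,  77.4]), array([506.9, 293.5]), array([652.3, 252.4]), array([613.6,  55.5])]
```

View pics/s4.png

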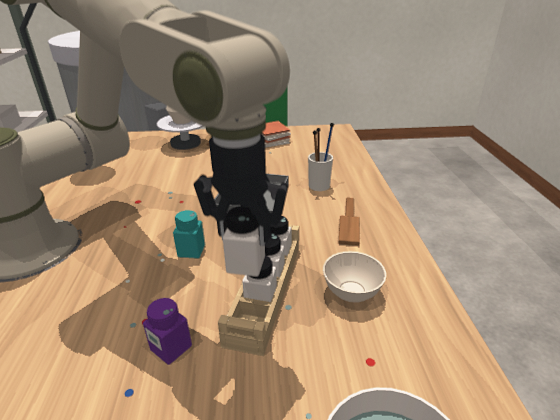

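Side view: jar is held clear of the caddy at (243,245), lid on and upright, other three in place. Moving toward the tray at this height.

```bash
python3 -m crank '[[[0.6,-0.2,0,0,0,0,48],[0.95,-0.28,0,0,0,0,48],[0.95,-0.28,0,0,0,0,48],[0.95,-0.28,0,0,0,0,48],[0.95,-0.28,0,0,0,0,48],[0.95,-0.28,0,0,0,0,48],[0.95,-0.28,0,0,0,0,48],[0.95,-0.28,0,0,0,0,48]]]' >/dev/null
python3 -m crank '[[[0.95,-0.28,0,0,0,0,48],[0.95,-0.28,0,0,0,0,48],[0.95,-0.28,0,0,0,0,48],[0.95,-0.28,0,0,0,0,48],[0.95,-0.28,0,0,0,0,48],[0.7,-0.2,0,0,0,0,48],[0.3,-0.1,0,0,0,0,48],[0,0,0,0,0,0,48]]]' >/dev/null
python3 st.py
python3 - <<'E'
from h import *
s=sense();im=capture("wrist");cv2.imwrite("pics/w5.png",im);np.save("w5T.npy",wristT(s))
E
```

```text
t 10.75 p [538.19  47.06 200.21] toolx yaw 17.1928550205045 tz [-0.  0. -1.] F [ 0.62 -0.93 -3.89] T [-0.04 -0.02  0.04] gw 53.964545529329015 gf 47.37701755017042 tau6 0.17995955888181925 q6 0.17028853980074
```

View pics/w5.png

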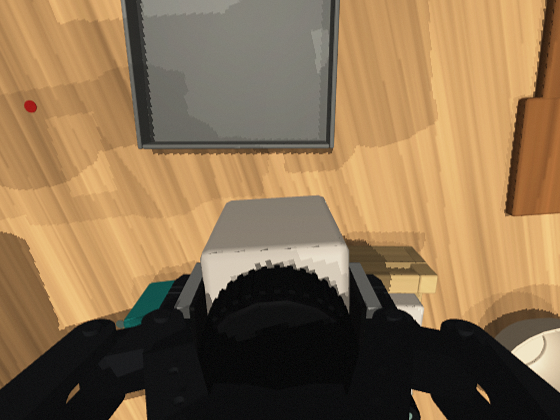

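Wrist view: tray's near rim corners are at (140,149) and (332,150); the jar hangs upright at (275,250), aligned with the tray.

```bash
python3 - <<'E'
from h import *
np.set_printoptions(precision=2,suppress=True)
T5=np.load("w5T.npy");T0=wristT({"ee_rot":[-5.35e-4,.7071009,.7071123,-3.277e-4],"eef_pos":[524.75,.06,230.74]})
s=sense();p=s["eef_pos"]
w,x,y,z=s["ee_rot"];M=R.from_quat([x,y,z,w]).as_matrix()
c=[]
for a,b in(((140,149),(176,51)),((332,151),(352,108))):
    t=tri([ray("wrist",a,T5),ray("wrist",b,T0)]);q=onplane(ray("wrist",a,T5),30);print(t,q,onplane(ray("wrist",b,T0),30));c.append(q)
L=onplane(ray("wrist",(212,202)and(140,149),T5),30)
fl=[onplane(ray("side",v),30) for v in((235,172),(288,176))];print("far",fl)
e=(c[1]-c[0])[:2];print("near edge len",np.hypot(*e),"yaw",np.degrees(np.arctan2(e[1],e[0])))
n=np.array([-e[1],e[0]])/np.hypot(*e);ctr=(c[0]+c[1])[:2]/2+100*n;print("ctr nominal",ctr,"ctr corners",np.mean([c[0],c[1],*fl],0))
print("units",M.T@np.array([ctr[0]-p[0],ctr[1]-p[1],0])/25)
E
```

```text
(array([437.27, 116.38,  36.96]), [0.29947091040277507, 0.29947091040272206]) [434.69 116.09  30.  ] [435.23 117.43  30.  ]
(array([590.64,  68.68,  48.04]), [1.0079951548135782, 1.0079951548136126]) [593.34  64.98  30.  ] [593.32  68.82  30.  ]
far [array([492.97, 292.25,  30.  ]), array([651.15, 251.92,  30.  ])]
near edge len 166.6808513328934 yaw -17.855613750618527
ctr nominal [544.68 185.72] ctr corners [543.04 181.31  30.  ]
units [ 5.41 -1.41 -0.  ]
```

```bash
python3 -m crank '[[[0.6,-0.15,0,0,0,0.03,48],[0.8,-0.21,0,0,0,0.03,48],[0.8,-0.21,0,0,0,0,48],[0.8,-0.21,0.3,0,0,0,48],[0.8,-0.21,0.6,0,0,0,48],[0.8,-0.21,0.7,0,0,0,48],[0.5,-0.13,0.7,0,0,0,48],[0.2,-0.05,0.7,0,0,0,48]]]' >/dev/null
python3 -m crank '[[[0,0,0.7,0,0,0,48],[0,0,0.6,0,0,0,48],[0,0,0.5,0,0,0,48],[0,0,0.4,0,0,0,48],[0,0,0.3,0,0,0,48],[0,0,0,0,0,0,48],[0,0,0,0,0,0,48],[0,0,0,0,0,0,48]]]' >/dev/null
python3 st.py 544 184 48.8
```

```text
t 12.4 p [546.45 182.89  63.69] toolx yaw 17.7571231528758 tz [ 0.  0. -1.] F [ 0.28 -0.4  -2.98] T [-0.02  0.04 -0.02] gw 53.81512723491754 gf 47.34932065475732 tau6 -0.000551769117009826 q6 0.4297080101727894
to target tool units [ 0.01 -0.11  0.6 ]
```

Last 15 mm slowly.

```bash
python3 -m crank '[[[0,0,0.15,0,0,0,48],[0,0,0.12,0,0,0,48],[0,0,0.1,0,0,0,48],[0,0,0.06,0,0,0,48],[0,0,0.04,0,0,0,48],[0,0,0.03,0,0,0,48],[0,0,0.03,0,0,0,48],[0,0,0.02,0,0,0,48]]]' >/dev/null
python3 st.py 544 184 48.8
```

```text
t 13.2 p [546.1  182.84  49.28] toolx yaw 17.75958860925488 tz [ 0.  0. -1.] F [ 0.84 -0.67 -3.62] T [-0.03  0.05 -0.01] gw 54.11368367858224 gf 47.429621745832264 tau6 -6.05547739951362e-06 q6 0.4297000711719623
to target tool units [ 0.02 -0.09  0.02]
```

```bash
python3 -m crank '[[[0,0,0.02,0,0,0,48],[0,0,0.02,0,0,0,48],[0,0,0.02,0,0,0,48],[0,0,0.01,0,0,0,48],[0,0,0,0,0,0,48],[0,0,0,0,0,0,48],[0,0,0,0,0,0,48],[0,0,0,0,0,0,48]]]' >/dev/null
python3 st.py
```

```text
t 14.0 p [546.22 183.    48.75] toolx yaw 17.750442946987707 tz [ 0.  0. -1.] F [-4.71  0.56  8.64] T [-0.06  0.8  -0.03] gw 53.64893574505992 gf 48.41188014484942 tau6 -0.017301631160080433 q6 0.42971251630272767
```

Contact with the tray floor (force went from −3.6 to +8.6 N). Release and retreat.

```bash
python3 -m crank '[[[0,0,-0.01,0,0,0,54],[0,0,0,0,0,0,60],[0,0,0,0,0,0,75],[0,0,0,0,0,0,85],[0,0,0,0,0,0,85],[0,0,0,0,0,0,85],[0,0,-0.4,0,0,0,85],[0,0,-0.8,0,0,0,85]]]' >/dev/null
python3 -m crank '[[[0,0,-1,0,0,0,85],[0,0,-1,0,0,0,85],[0,0,-1,0,0,0,85],[0,0,-1,0,0,0,85],[0,0,-1,0,0,0,85],[0,0,-1,0,0,0,85],[0,0,-0.5,0,0,0,85],[0,0,0,0,0,0,85]]]' >/dev/null
python3 st.py
python3 - <<'E'
from h import *
cv2.imwrite("pics/f.png",np.hstack([cv2.resize(capture(n)[120:360],(400,171*1+0)) if 0 else cv2.resize(capture(n),(400,300)) for n in("scene","side")]))
E
```

```text
t 15.6 p [546.56 182.93 242.08] toolx yaw 17.75617377201362 tz [ 0.  0. -1.] F [ 0.39  0.11 -0.74] T [ 0.04 -0.02  0.04] gw 85.21012044206415 gf 0.0 tau6 -7.966343851251168e-07 q6 0.4296869153526351
```

View pics/f.png

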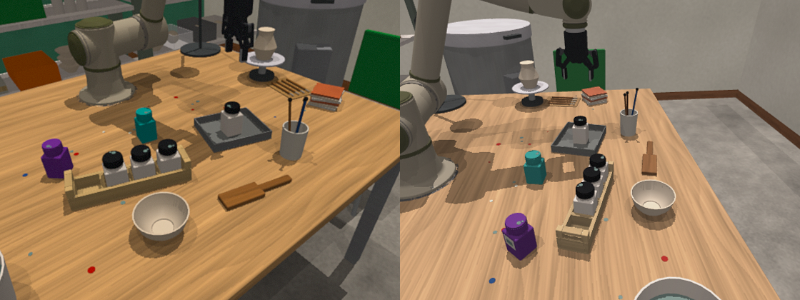

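The jar stands upright in the tray, seen at (232,118) and (580,130). The other three are in their cells and the bystanders are undisturbed.

```bash
python3 -c "
from rig import *
print(finish_job())"
```

```text
the job is handed in; nothing more can be done
None
```

The first lid I tried (jar at the caddy's −y end) turned easily at about 0.1 N m, so I gave it roughly a twentieth of a turn, stood that jar upright in the grey tray, and handed the job in at about 16 s with nothing else disturbed.

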